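# Set the sizing calliper to the red mark

## Robot

A 6-joint arm with a two-finger parallel gripper is mounted at the origin on a cart in front of the work surface, level with it; the furniture and walls round the work are solid. World frame = base frame: x ahead of the robot, y to its left, z up, the work surface at z = 0. Lengths are in mm, angles in rad, forces in N, time in s.
With the tool pointing down it reaches from about 400 to 925 mm from the base axis. Payload 12.5 kg.
Tool frame: the origin (TCP) lies at the very end of the fingers, on their centre line; the grasp point (between the pads) lies 19 mm behind it; z points along the fingers, y is the line along which they close (so a half turn about z gives the same grasp; the last joint's range is limited). The gripper opens to 95 mm and grips with 3 to 60 N. Pads are 20 mm wide; open, the fingers measure 119 mm over their backs; the gripper's body (75 mm by 180 mm) begins 59 mm behind the grasp point.
Start: joints at [-1.261, 0.491, 1.559, -0, 1.092, -0.106], TCP at [252.475, -571.754, 214.661] pointing down, gripper open.
Joint ranges: [-3.1, 3.1], [-0.84, 2.19], [0.05, 2.79], [-1.13, 4.28], [0.06, 2.93], [-2.69, 2.69]. Speed limits (rad/s): [2.22, 2.22, 2.79, 3.14, 3.14, 3.14].

## Interface

Orientations are given as [roll, pitch, yaw] about the fixed x, y, z axes, in that order (R = Rz(yaw) Ry(pitch) Rx(roll)).
In Python, from cell import * gives the robot as it stands.
- The arm moves only by the tool jog_arm, never from a script. Its argument "targets" is a list of rows, each an object with "turn": the turn, a rotation vector about the world's x, y, z in degrees, a list of three; "slide": the shift along the world's x, y, z in mm, a list of three; "claw": the opening in per cent of the stroke, from 0 (shut) to 100 (fully open). In form: [{"turn": [wx, wy, wz], "slide": [x, y, z], "claw": claw}, ...]. A call has 1 to 5 rows; each row shifts and turns the commanded pose from where the row before left it; what a row does not reach is not made up. A row lasts 1/8 s, in which the tool goes at most 62.5 mm and 10.7 degrees, less where a joint would pass 70% of its speed; a pose out of reach is approached as far as the arm can. A call with a gripper value outside its range is refused whole. The fingers move at their own pace and stop on an object; the grip force is fixed at half the most. Time passes only in rows, so rows that do not move let the fingers close. It gives the time, the measured TCP pose, the force, the opening and the grip force at its end, in the units of the state.
- state(): the state, without advancing time (a new reading comes with each control period).
- read_camera(name): name is "scene" or "top" or "wrist"; returns a dict with "frame" (400x640x3 uint8, blue, green, red), "mtx" (3x3 intrinsics, pixels), "R" (3x3) and "t" (3): a world point X has camera coordinates R X + t. Camera axes: x right, y down, z forward; pixel columns grow to the right and rows downward; lengths in mm; the calibration is good to about 2 mm. The wrist camera is an equidistant fisheye: a pixel r from the principal point sees the ray r / f radians off the axis. A picture is of the moment at which its call begins. There is no depth.
- job_done(): hands the job in; it is judged then, once.
Trained networks look in the newest picture that a camera, given by its name, has taken for a name from the list of things; names that differ only in an ending like _2 or _b are one class to them, and where a whole thing is asked for, a point or a joint stands for the part that bears it (a point fixed in the world has none). Each returns a list of dicts, best first, with "conf" (0 to 1); they miss things now and then, are a little off and sometimes report something else, mostly with a low value. They report only what shows in the picture. A call takes as long as a camera call.
- look_for(query, camera): "xy" ([column, row] in pixels, amid what is visible of it).
The state is a dict: "t": time; "joints": joint angles; "qvel": joint speeds; "tau": joint torques, N m; "eef_pos": TCP position; "tcp_rot": TCP orientation; "ft_force": force on the tool from outside, world axes, zero at the start; "moment": the same for the moment, N m; "opening": opening from 0.0 (shut) to 1.0 (fully open); "grip_force": force on a finger pad.
Only numpy, scipy, OpenCV 4.12 (cv2) and the standard library are available. Lean on these libraries where they do the work, as an engineer would, in place of code of your own. Each camera call takes 0.05 s, during which the arm holds its last target. There are 200 camera calls.

## Task

Set the curd-wheel sizing calliper to its red mark: with closed fingertips press down the blue pad in the middle of the sliding jaw to free its brake, and keeping it pressed push the jaw along the rail until its black pointer stands over the red mark (not the green one). Then let the pad spring up so that the brake grips, with the jaw left standing there. Never drag the jaw against its brake, grasp nothing, and leave the goods round it where they are.

Things in the scene. Friction and masses are not known exactly. Their poses are not given: they have to be found in the camera images.
- gauge: sizing calliper for curd wheels, fixed on the table: grey base plate 85 x 360 x 10 mm with a straight steel rail along it and two steel jaws that point away from the robot. Origin: under the rail's centre, on the table. Its x axis points away from the robot (across the rail), y along the rail to the robot's left, z up. The base reaches from x = -55 to +30 mm, the jaws to x = +72 mm. Dark end blocks 35 mm high stand at y = +-172 mm
- jaw (a joint): slide of the moving jaw (aluminium carriage 48 mm across x 98 mm along the rail) along the gauge's +y, in m; 0 = mid-rail, end stops at +-0.115. With the brake on it holds still against 15 to 20 N; with the brake off it slides with 1 to 3 N and stays where it is left
- pad (a joint): press travel of the blue pad in the middle of the moving jaw, straight down, in m: about 0 = up, brake gripping; the brake lets go gradually and is off beyond 0.004; 0.009 = bottomed. It springs up by itself; the force rises to about 9 N over the first 0.003 to 0.004, then slowly to about 13 N at the bottom; about 0.006 is a good depth to push at
- pad_top (a point): centre of the top face of the blue pad (44 mm across x 66 mm along the rail), 46 mm above the table when up; moves with the jaw and the pad. At both ends along the rail an aluminium cheek (14 mm thick, inner faces 70 mm apart) stands 14 mm higher than the pad; the sides across the rail are open
- pointer (a point): tip of the jaw's thin black pointer (3 mm wide), which reaches from the carriage towards the robot over the scale strip, 15.5 mm above the table; moves with the jaw. The pad's centre lies at the same place along the rail, 39 mm further along the gauge's x
- red_mark: red mark, a flat tab 22 mm across x 12 mm along the rail x 2 mm thick fixed on the scale strip below the pointer's path; origin at the centre of its underside, axes as the gauge's. It may lie to the left or the right of the jaw
- green_mark: green mark, the same tab in green, on the jaw's other side: not the one to use
- wheel_right_mid (a point): loose pale curd wheel (fluted disc, diameter 115, 35 high) right of the calliper; sizes in mm; the point is its centre. Not part of the job
- wheel_left_mid (a point): loose pale curd wheel (fluted disc, diameter 112, 35 high) left of the calliper; sizes in mm; the point is its centre. Not part of the job
- cup_a_mid (a point): loose clear cup of yellow butterfat, 66 wide, 88 high, behind the calliper; sizes in mm; the point is its centre. Not part of the job
- cup_b_mid (a point): loose clear cup of yellow butterfat, 65 wide, 80 high, behind the calliper; sizes in mm; the point is its centre. Not part of the job
- tub_mid (a point): loose tub of yellow butterfat, diameter 118, 46 high, at the back left; sizes in mm; the point is its centre. Not part of the job

How it is judged:
By the outcome, as a careful person would: the job done as asked, in the order asked, and still so for the second after the job is handed in, with the robot touching nothing.
It also fails if it takes over 32 s, if anything falls off the work surface, if the arm or the gripper's body presses on something with over 40 N, if the wrist force passes 120 N, or if a joint passes its speed limit or range.

## Working session

There is one attempt and no reset: what is moved stays moved. The work goes in short steps, Python scripts to look and compute and a tool call to move; the robot and the scene stay as the last step left them, time stands still between calls to the robot, and variables do not carry over. Pictures are saved under pics/ and viewed, at most 10 in all, crops included, and the job is handed in when it is done.

Besides the shell and the picture viewer there is one more tool, called after "Call:" by a JSON object that holds its "name" and its "arguments", one argument or row to a line. jog_arm: Moves the arm, as the interface text tells. Its arguments: {"type":"object","properties":{"targets":{"type":"array","items":{"type":"object","properties":{"turn":{"type":"array","items":{"type":"number"}},"slide":{"type":"array","items":{"type":"number"}},"claw":{"type":"number"}}}}},"required":["targets"]}

```bash
mkdir -p pics
cat > h.py <<'E'
from cell import *
import numpy as np, cv2
def ray(c,px):
    d=np.linalg.inv(c["mtx"])@[px[0],px[1],1.]; R=np.array(c["R"]); t=np.array(c["t"]).ravel()
    return -R.T@t, R.T@d
def atz(c,px,z):
    o,d=ray(c,px); return o+d*(z-o[2])/d[2]
def tri(c1,p1,c2,p2):
    o1,d1=ray(c1,p1);o2,d2=ray(c2,p2);s=np.linalg.lstsq(np.c_[d1,-d2],o2-o1,rcond=None)[0]
    a,b=o1+d1*s[0],o2+d2*s[1]; return (a+b)/2,np.linalg.norm(a-b)
E
python3 - <<'E'
from h import *
s=state();print({k:np.round(s[k],3) for k in("t","eef_pos","tcp_rot","opening","ft_force")})
Z=dict(gauge=10,pad_top=46,pointer=15.5,red_mark=12,green_mark=12)
for n in("top","scene"):
    c=read_camera(n);cv2.imwrite(f"pics/{n}.png",c["frame"])
    print(n,np.round(c["mtx"],1).tolist())
    for q,z in Z.items():
        for r in look_for(q,n)[:2]: print(n,q,round(r["conf"],2),np.round(r["xy"],1),np.round(atz(c,r["xy"],z),1))
E
```

```text
{'t': np.float64(0.0), 'eef_pos': array([ 252.419, -571.483,  214.038]), 'tcp_rot': array([-3.14 , -0.   ,  0.416]), 'opening': np.float64(1.0), 'ft_force': array([ 0.49 , -0.708, -0.003])}
top [[371.3, 0.0, 317.1], [0.0, 371.3, 203.8], [0.0, 0.0, 1.0]]
top gauge 0.66 [308.3 226. ] [479.4 134.3  10. ]
top pad_top 0.65 [314.2 217.9] [501.7 117.1  46. ]
top pointer 0.98 [315.2 217.8] [503.8 114.3  15.5]
scene [[427.1, 0.0, 318.1], [0.0, 427.1, 191.6], [0.0, 0.0, 1.0]]
scene gauge 0.91 [331.4 211.3] [484.2 137.3  10. ]
scene pad_top 0.55 [333.6 198. ] [490.4 109.9  46. ]
scene pointer 0.86 [331.4 199.3] [505.9  94.3  15.5]
scene pointer 0.44 [331.7 197.7] [508.2  87.3  15.5]
scene green_mark 0.38 [333.  198.6] [503.8  86.2  12. ]
```

View pics/top.png

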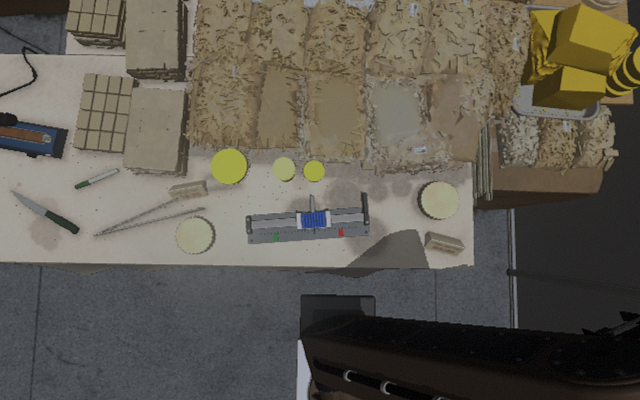

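View pics/scene.png

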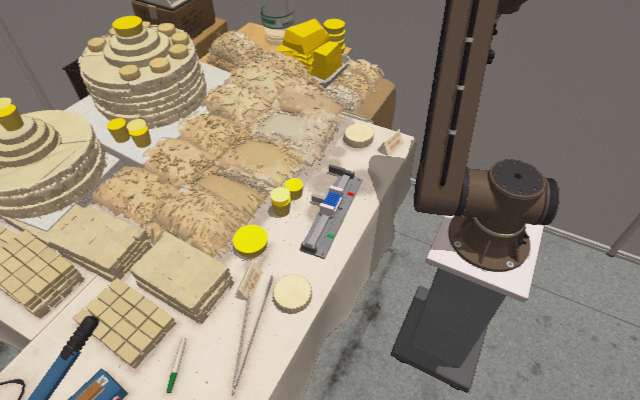

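The top view shows red at about (341,232), to the right of the jaw, green at (276,237), and the blue pad at (314,219). I'll segment these for sub-pixel positions.

```bash
cat >> h.py <<'E'
def seg(c,roi=None):
    hsv=cv2.cvtColor(c["frame"],cv2.COLOR_BGR2HSV);out={}
    for n,rs in dict(red=[((0,150,70),(6,255,255)),((174,150,70),(180,255,255))],green=[((55,120,50),(85,255,255))],blue=[((105,120,50),(125,255,255))]).items():
        m=sum(cv2.inRange(hsv,*r) for r in rs)
        if roi: k=np.zeros_like(m);x0,y0,x1,y1=roi;k[y0:y1,x0:x1]=1;m=m*k
        N,_,st,ce=cv2.connectedComponentsWithStats(m)
        if N>1: i=1+st[1:,4].argmax();out[n]=(ce[i],st[i])
    return out
E
python3 - <<'E'
from h import *
P={}
for n,roi in(("top",(235,185,380,250)),("scene",(295,160,365,260))):
    c=read_camera(n);S=seg(c,roi);P[n]=(c,S)
    for k,(ce,st) in S.items(): print(n,k,np.round(ce,1),st.tolist(),np.round(atz(c,ce,46 if k=="blue" else 12),1))
for k in P["top"][1]:
    if k in P["scene"][1]: print(k,tri(P["top"][0],P["top"][1][k][0],P["scene"][0],P["scene"][1][k][0]))
c=P["top"][0];cv2.imwrite("pics/topc.png",cv2.resize(c["frame"][180:255,235:380],None,fx=5,fy=5,interpolation=cv2.INTER_CUBIC))
E
```

```text
top red [340.4 232.1] [339, 229, 4, 7, 24] [462.8  39.2  12. ]
top green [275.3 237.2] [274, 234, 4, 7, 21] [444.6 231.1  12. ]
top blue [313.2 219.6] [302, 212, 24, 16, 344] [496.9 119.8  46. ]
scene red [350.4 193.4] [348, 192, 6, 4, 17] [461.4  37.5  12. ]
scene green [329.9 235.4] [327, 234, 7, 4, 21] [443.6 229.4  12. ]
scene blue [331.8 198.4] [323, 191, 18, 16, 168] [494.8 114.2  46. ]
red (array([461.90041304,  38.88885722,  13.18942285]), np.float64(1.952487418625652))
green (array([443.86123433, 230.58644604,  13.42542681]), np.float64(1.6003160132943353))
blue (array([494.7274238 , 119.00479905,  51.14382054]), np.float64(4.036594906361021))
```

View pics/topc.png

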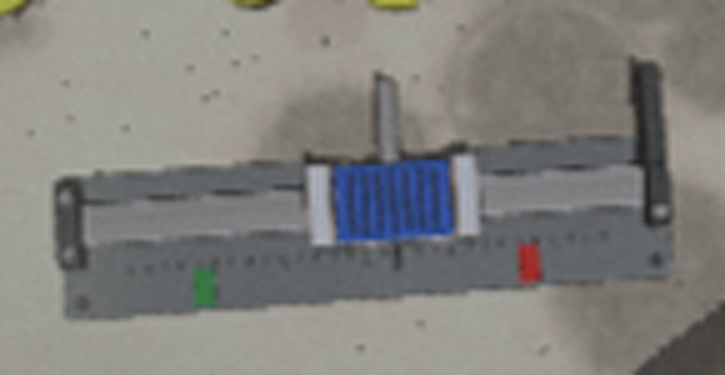

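The crop shows the jaw with its pointer near gauge mid-rail. Red is to its right and green to its left, and the gauge is yawed about 5.4°. The jaw has to travel about 76 mm along −y. I'll move over to it.

Call:
{"name": "jog_arm", "arguments": {
  "targets": [
    {"turn": [0,0,-3.7],"slide": [28,40,0],"claw": 0},
    {"turn": [0,0,-3.7],"slide": [28,40,0],"claw": 0},
    {"turn": [0,0,-3.7],"slide": [28,40,0],"claw": 0},
    {"turn": [0,0,-3.7],"slide": [28,40,0],"claw": 0},
    {"turn": [0,0,-3.6],"slide": [28,40,0],"claw": 0}
  ]
}}

```text
t: 1.32
eef_pos: [393.2, -370.4, 214.8]
tcp_rot: [3.141, -0.0, 0.092]
ft_force: [0.5, -0.5, 0.0]
opening: 0.526
grip_force: 0.0
```

Call:
{"name": "jog_arm", "arguments": {
  "targets": [
    {"turn": [0,0,0],"slide": [16,48,0],"claw": 0},
    {"turn": [0,0,0],"slide": [16,48,0],"claw": 0},
    {"turn": [0,0,0],"slide": [16,48,0],"claw": 0},
    {"turn": [0,0,0],"slide": [16,48,0],"claw": 0},
    {"turn": [0,0,0],"slide": [16,48,0],"claw": 0}
  ]
}}

```text
t: 1.95
eef_pos: [472.9, -130.2, 214.9]
tcp_rot: [3.141, -0.001, 0.095]
ft_force: [-0.0, -0.4, 0.0]
opening: 0.029
grip_force: 0.0
```

Call:
{"name": "jog_arm", "arguments": {
  "targets": [
    {"turn": [0,0,0],"slide": [0,48,0],"claw": 0},
    {"turn": [0,0,0],"slide": [0,48,0],"claw": 0},
    {"turn": [0,0,0],"slide": [0,48,0],"claw": 0},
    {"turn": [0,0,0],"slide": [0,0,0],"claw": 0}
  ]
}}

```text
t: 2.45
eef_pos: [472.2, 14.7, 214.9]
tcp_rot: [-3.142, -0.0, 0.098]
ft_force: [0.3, -0.7, -0.2]
opening: 0.007
grip_force: 0.0
```

```bash
cat >> h.py <<'E'
def watz(c,px,z):
    K=c["mtx"];u=(px[0]-K[0,2])/K[0,0];v=(px[1]-K[1,2])/K[1,1];r=np.hypot(u,v)+1e-9
    R=np.array(c["R"]);d=R.T@np.array([u/r*np.sin(r),v/r*np.sin(r),np.cos(r)]);o=-R.T@np.array(c["t"]).ravel()
    return o+d*(z-o[2])/d[2]
E
python3 - <<'E'
from h import *
c=read_camera("wrist");cv2.imwrite("pics/w1.png",c["frame"])
for k,(ce,st) in seg(c).items(): print(k,np.round(ce,1),st.tolist(),np.round(watz(c,ce,46 if k=="blue" else 12),1))
for r in look_for("pointer","wrist")[:2]: print(r,np.round(watz(c,r["xy"],15.5),1))
E
```

```text
red [299.9 183.8] [295, 176, 10, 17, 149] [462.  37.  12.]
green [159.2 184. ] [156, 177, 8, 15, 98] [444.7 228.   12. ]
blue [229.6 154.1] [202, 135, 56, 39, 2042] [495.9 117.9  46. ]
{'xy': [231.3, 150.5], 'conf': 0.82} [496.5 124.6  15.5]
```

View pics/w1.png

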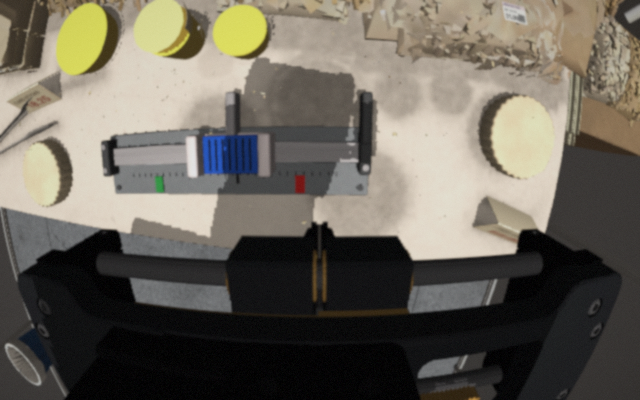

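The wrist view has the pad at (230,154), the pointer at (238,180) and red at (300,184), which agrees with the top and scene cameras. The pad centre is near (496,118) and the travel about 77 mm.

Call:
{"name": "jog_arm", "arguments": {
  "targets": [
    {"turn": [0,0,0],"slide": [12,46,-30],"claw": 0},
    {"turn": [0,0,0],"slide": [13,46,-30],"claw": 0},
    {"turn": [0,0,0],"slide": [0,0,-40],"claw": 0},
    {"turn": [0,0,0],"slide": [0,0,-40],"claw": 0},
    {"turn": [0,0,0],"slide": [0,0,0],"claw": 0}
  ]
}}

```text
t: 3.18
eef_pos: [496.6, 103.1, 72.8]
tcp_rot: [3.142, 0.005, 0.093]
ft_force: [0.3, 0.8, -0.1]
opening: 0.008
grip_force: 0.0
```

Run:
```python
from h import *
print(np.round(state()["eef_pos"],1),state()["ft_force"])
c=read_camera("wrist");cv2.imwrite("pics/w2.png",cv2.resize(c["frame"][60:260,160:480],(800,500)))
for k,(ce,st) in seg(c).items(): print(k,np.round(ce,1),st.tolist(),np.round(watz(c,ce,46 if k=="blue" else 12),1))
```

```text
[496.6 103.1  72.8] [ 0.30834951  0.78519369 -0.11654096]
green [171.6 249.2] [166, 241, 13, 17, 177] [448.2 228.7  12. ]
blue [294.  212.2] [247, 192, 98, 45, 3709] [504.4 120.2  46. ]
```

View pics/w2.png

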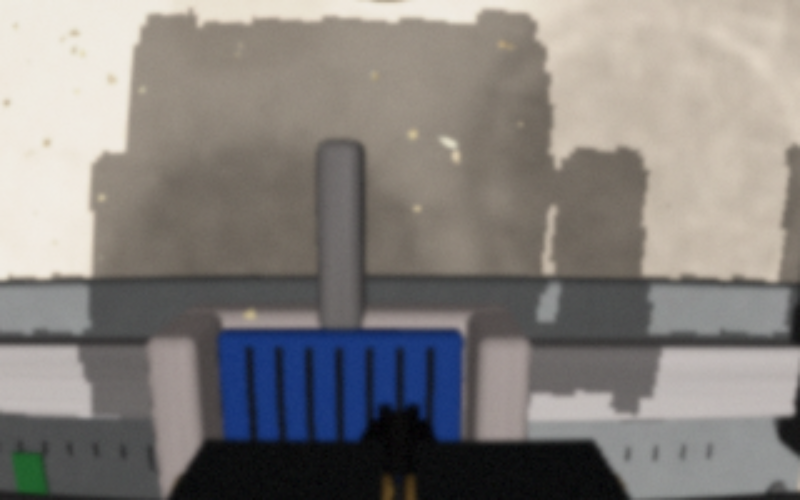

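The fingertips are above the pad, right of centre and clear of the right cheek. I'll descend slowly.

Call:
{"name": "jog_arm", "arguments": {
  "targets": [
    {"turn": [0,0,0],"slide": [0,2,-10],"claw": 0},
    {"turn": [0,0,0],"slide": [0,0,-10],"claw": 0},
    {"turn": [0,0,0],"slide": [0,0,-4],"claw": 0},
    {"turn": [0,0,0],"slide": [0,0,0],"claw": 0}
  ]
}}

```text
t: 3.72
eef_pos: [497.4, 106.2, 50.6]
tcp_rot: [3.141, 0.0, 0.095]
ft_force: [-0.1, -1.0, -0.1]
opening: 0.006
grip_force: 0.0
```

Call:
{"name": "jog_arm", "arguments": {
  "targets": [
    {"turn": [0,0,0],"slide": [0,0,-2],"claw": 0},
    {"turn": [0,0,0],"slide": [0,0,-2],"claw": 0},
    {"turn": [0,0,0],"slide": [0,0,0],"claw": 0}
  ]
}}

```text
t: 4.1
eef_pos: [497.4, 106.3, 46.6]
tcp_rot: [3.142, 0.0, 0.095]
ft_force: [0.5, -1.0, 0.3]
opening: 0.006
grip_force: 0.0
```

Call:
{"name": "jog_arm", "arguments": {
  "targets": [
    {"turn": [0,0,0],"slide": [0,0,-2],"claw": 0},
    {"turn": [0,0,0],"slide": [0,0,-2],"claw": 0},
    {"turn": [0,0,0],"slide": [0,0,0],"claw": 0}
  ]
}}

```text
t: 4.47
eef_pos: [497.6, 106.3, 43.0]
tcp_rot: [3.141, -0.0, 0.095]
ft_force: [-1.9, -0.2, 9.4]
opening: 0.003
grip_force: 4.7
```

Call:
{"name": "jog_arm", "arguments": {
  "targets": [
    {"turn": [0,0,0],"slide": [0,0,-2],"claw": 0},
    {"turn": [0,0,0],"slide": [0,0,0],"claw": 0}
  ]
}}

```text
t: 4.72
eef_pos: [497.6, 106.3, 41.1]
tcp_rot: [3.141, -0.001, 0.095]
ft_force: [-2.3, -0.5, 11.6]
opening: 0.002
grip_force: 5.5
```

Call:
{"name": "jog_arm", "arguments": {
  "targets": [
    {"turn": [0,0,0],"slide": [0,0,-1.2],"claw": 0},
    {"turn": [0,0,0],"slide": [0,0,0],"claw": 0},
    {"turn": [0,0,0],"slide": [0.2,-2,0],"claw": 0},
    {"turn": [0,0,0],"slide": [0.4,-4,0],"claw": 0},
    {"turn": [0,0,0],"slide": [0.4,-4,0],"claw": 0}
  ]
}}

```text
t: 5.35
eef_pos: [498.5, 96.3, 40.1]
tcp_rot: [3.142, -0.001, 0.095]
ft_force: [-2.4, 1.2, 12.0]
opening: 0.003
grip_force: 5.8
```

Call:
{"name": "jog_arm", "arguments": {
  "targets": [
    {"turn": [0,0,0],"slide": [0.4,-4,0],"claw": 0},
    {"turn": [0,0,0],"slide": [0.4,-4,0],"claw": 0},
    {"turn": [0,0,0],"slide": [0.4,-4,0],"claw": 0},
    {"turn": [0,0,0],"slide": [0.4,-4,0],"claw": 0},
    {"turn": [0,0,0],"slide": [0.4,-4,0],"claw": 0}
  ]
}}

```text
t: 5.98
eef_pos: [500.3, 76.2, 40.0]
tcp_rot: [3.142, -0.0, 0.095]
ft_force: [-3.3, 0.9, 11.3]
opening: 0.005
grip_force: 5.9
```

Run:
```python
from h import *
for n in("top","scene","wrist"):
    c=read_camera(n);f=watz if n=="wrist" else atz
    roi={"top":(235,185,380,250),"scene":(295,160,365,260),"wrist":None}[n]
    for k,(ce,st) in seg(c,roi).items(): print(n,k,np.round(ce,1),st.tolist(),np.round(f(c,ce,40 if k=="blue" else 12),1))
    cv2.imwrite(f"pics/m_{n}.png",c["frame"])
```

```text
scene red [350.4 193.4] [348, 192, 6, 4, 17] [461.4  37.5  12. ]
scene green [330.  235.5] [327, 234, 7, 4, 20] [443.  229.4  12. ]
scene blue [336.2 194.8] [327, 189, 17, 12, 80] [491.3  88.3  40. ]
wrist blue [295.6 219.3] [242, 204, 111, 33, 2899] [512.4  90.5  40. ]
```

View pics/m_wrist.png

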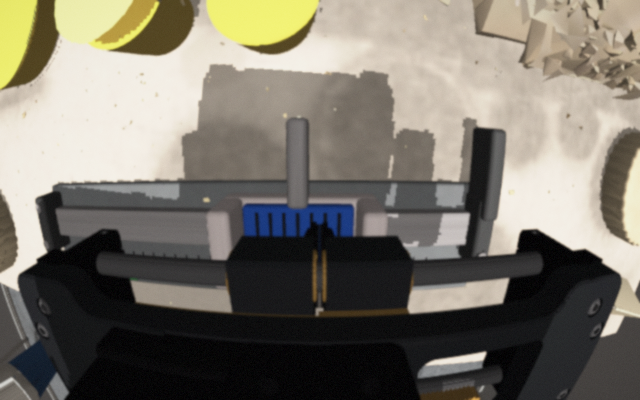

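The jaw rides with the finger: its lateral force is about 1 N and the pad offset hasn't changed. About 47 mm remain.

Call:
{"name": "jog_arm", "arguments": {
  "targets": [
    {"turn": [0,0,0],"slide": [0.4,-4,0],"claw": 0},
    {"turn": [0,0,0],"slide": [0.4,-4,0],"claw": 0},
    {"turn": [0,0,0],"slide": [0.4,-4,0],"claw": 0},
    {"turn": [0,0,0],"slide": [0.4,-4,0],"claw": 0},
    {"turn": [0,0,0],"slide": [0.4,-4,0],"claw": 0}
  ]
}}

```text
t: 6.75
eef_pos: [502.1, 56.2, 40.0]
tcp_rot: [-3.142, 0.0, 0.095]
ft_force: [-3.8, 1.6, 11.3]
opening: 0.002
grip_force: 5.9
```

Call:
{"name": "jog_arm", "arguments": {
  "targets": [
    {"turn": [0,0,0],"slide": [0.4,-5,0],"claw": 0},
    {"turn": [0,0,0],"slide": [0.5,-5,0],"claw": 0},
    {"turn": [0,0,0],"slide": [0.5,-5,0],"claw": 0},
    {"turn": [0,0,0],"slide": [0.4,-5,0],"claw": 0},
    {"turn": [0,0,0],"slide": [0,0,0],"claw": 0}
  ]
}}

```text
t: 7.38
eef_pos: [504.0, 36.0, 40.0]
tcp_rot: [3.141, 0.0, 0.094]
ft_force: [-4.6, -1.5, 11.9]
opening: 0.005
grip_force: 5.9
```

Run:
```python
from h import *
print(state()["eef_pos"],state()["ft_force"])
for n in("scene","wrist"):
    c=read_camera(n);f=watz if n=="wrist" else atz
    for k,(ce,st) in seg(c,(295,160,365,260) if n=="scene" else None).items(): print(n,k,np.round(ce,1),st.tolist(),np.round(f(c,ce,40 if k=="blue" else 12),1))
c=read_camera("scene");cv2.imwrite("pics/s3.png",cv2.resize(c["frame"][160:260,295:395],(600,600),interpolation=cv2.INTER_CUBIC))
```

```text
[503.98674978  35.95093465  39.98551433] [-4.61707625 -1.45223809 11.88192036]
scene red [350.4 193.4] [348, 192, 6, 4, 17] [461.4  37.5  12. ]
scene green [329.9 235.4] [327, 234, 7, 4, 21] [443.6 229.4  12. ]
scene blue [340.3 186.6] [332, 181, 16, 12, 78] [495.3  48.2  40. ]
wrist blue [295.7 219.3] [243, 204, 110, 33, 2875] [516.   50.5  40. ]
```

View pics/s3.png

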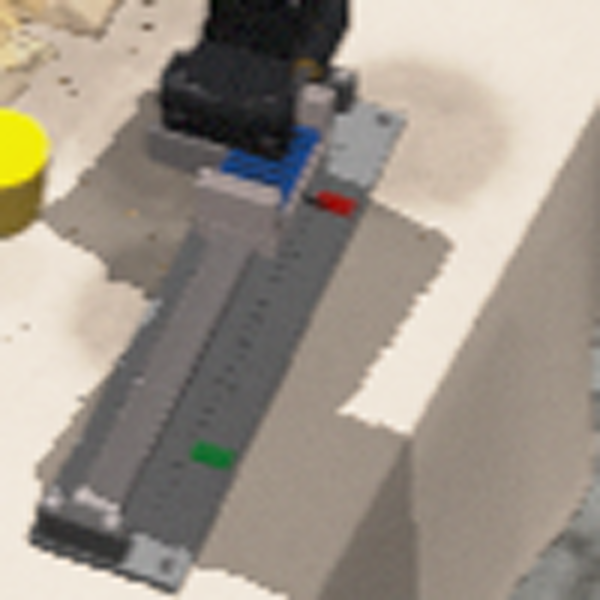

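The scene crop shows the pointer reaching the red tab at about (320,200) from its near-left side. Finger travel is 70.6 mm of about 77, so 6.5 mm more, then a straight release.

Call:
{"name": "jog_arm", "arguments": {
  "targets": [
    {"turn": [0,0,0],"slide": [0.3,-3.5,0],"claw": 0},
    {"turn": [0,0,0],"slide": [0.3,-3,0],"claw": 0},
    {"turn": [0,0,0],"slide": [0,0,0],"claw": 0},
    {"turn": [0,0,0],"slide": [0,0,0],"claw": 0}
  ]
}}

```text
t: 8.02
eef_pos: [504.6, 29.6, 40.0]
tcp_rot: [3.141, 0.0, 0.095]
ft_force: [-3.7, -2.1, 11.9]
opening: 0.002
grip_force: 5.9
```

Call:
{"name": "jog_arm", "arguments": {
  "targets": [
    {"turn": [0,0,0],"slide": [0,0,0],"claw": 0},
    {"turn": [0,0,0],"slide": [0,0,3],"claw": 0},
    {"turn": [0,0,0],"slide": [0,0,4],"claw": 0},
    {"turn": [0,0,0],"slide": [0,0,5],"claw": 0},
    {"turn": [0,0,0],"slide": [0,0,20],"claw": 0}
  ]
}}

```text
t: 8.65
eef_pos: [504.5, 29.8, 71.1]
tcp_rot: [-3.141, 0.002, 0.095]
ft_force: [-0.6, -0.0, -0.1]
opening: 0.006
grip_force: 0.0
```

Call:
{"name": "jog_arm", "arguments": {
  "targets": [
    {"turn": [0,0,0],"slide": [0,0,40],"claw": 0},
    {"turn": [0,0,0],"slide": [-5,0,40],"claw": 0},
    {"turn": [0,0,0],"slide": [-20,0,40],"claw": 0},
    {"turn": [0,0,0],"slide": [-20,0,20],"claw": 0},
    {"turn": [0,0,0],"slide": [0,0,0],"claw": 0}
  ]
}}

```text
t: 9.28
eef_pos: [459.7, 29.8, 212.8]
tcp_rot: [3.141, -0.003, 0.095]
ft_force: [0.4, -0.2, -1.0]
opening: 0.006
grip_force: 0.0
```

Run:
```python
from h import *
c=read_camera("wrist");S=seg(c)
for k,(ce,st) in S.items(): print(k,np.round(ce,1),st.tolist(),np.round(watz(c,ce,46 if k=="blue" else 12),1))
x,y=S["red"][0].astype(int);print(x,y)
cv2.imwrite("pics/w4.png",cv2.resize(c["frame"][y-50:y+25,x-50:x+50],(800,600),interpolation=cv2.INTER_CUBIC))
```

```text
red [312.9 176.3] [308, 167, 10, 18, 143] [461.4  37.   12. ]
green [167.7 176.8] [164, 169, 8, 16, 106] [444.8 228.4  12. ]
blue [311.3 144.2] [282, 125, 60, 40, 2326] [502.6  41.9  46. ]
312 176
```

View pics/w4.png

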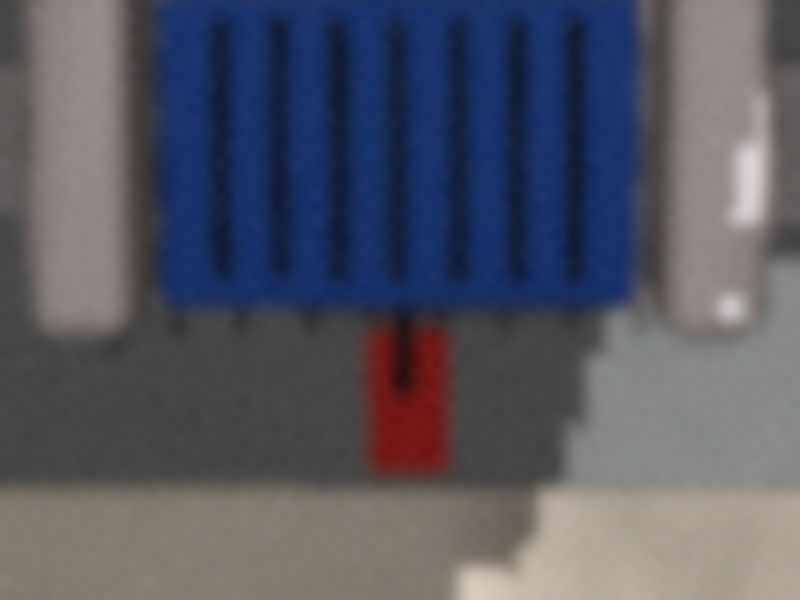

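The crop shows the pointer at x≈403 over the red tab, which spans 368–450 with its centre at 409. That is within about 1 mm of centre, with the pad up and the tool clear.

```bash
python3 -c "
from cell import *
print(job_done())"
```

```text
the job is handed in; nothing more can be done
None
```

The jaw's pointer stands over the red mark, about 1 mm from its centre, with the pad up, the brake gripping and the arm clear; the job was handed in at about 9.4 s, and no verdict came back.

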